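Pack the nesting gift shell with tumblers and egg tin, twist it shut and latch it

TASK

Pack the gift set on its wooden stand: nest every blue tumbler on the counter upright in the stand's brass collar, one inside another, pressing them no further than they go lightly, and set the yellow egg tin upright in the top one. Then put the tall green shell over the nest, down flat on the stand with its handle bar crosswise, and turn it clockwise until it stops, locked with the bar squared to the stand. Finally swing the steel hasp right down so that its fork straddles the shell's peg, and leave the counter bell and the canister of sweets where they are.

Things in the scene. Friction and masses are not known exactly. Their poses are not given: they have to be found in the camera images.
- stand: fixed wooden stand: round deck, diameter 116, 14 thick; a tongue 52 wide carries the hasp, reaching 156 from the axis along its -y. Origin: under the deck's centre, z up. On the deck a brass collar, outside diameter 72, 22 high. It has two lugs at its +x and -x sides (28 deg wide, out to radius 41.5, 7.5 to 13.5 above the deck), and a stop on the clockwise side of each
- seat (a point): centre of the round seat inside the collar (diameter 45 below, 58 at its top): on the stand's axis, on top of the deck, 14 above the counter; the lowest tumbler stands here. Axes as the stand's
- cup_a: blue tapered tumbler, open above, 54 high; outside diameter 42 at the foot, growing 1:5 a side to 59 at 42 up, then a straight collar to the rim; rim wall 2.5, heavy floor 4 thick; 60 g. Origin: centre of underside, z up. Nested, it rests 21 to 25 above the one below. Grip the top 15 of its collar from above, so that the fingertips clear the tumbler below. May be absent (None)
- cup_b: blue tapered tumbler, open above, 54 high; outside diameter 42 at the foot, growing 1:5 a side to 59 at 42 up, then a straight collar to the rim; rim wall 2.5, heavy floor 4 thick; 60 g. Origin: centre of underside, z up. Nested, it rests 21 to 25 above the one below. Grip the top 15 of its collar from above, so that the fingertips clear the tumbler below. May be absent (None)
- cup_c: blue tapered tumbler, open above, 54 high; outside diameter 42 at the foot, growing 1:5 a side to 59 at 42 up, then a straight collar to the rim; rim wall 2.5, heavy floor 4 thick; 60 g. Origin: centre of underside, z up. Nested, it rests 21 to 25 above the one below. Grip the top 15 of its collar from above, so that the fingertips clear the tumbler below. May be absent (None)
- egg: closed yellow egg-shaped tin, 62 high, foot diameter 32, bottom-heavy, widest 44 from 42 to 54 up, 50 g; origin: centre of its underside, z up. In the top tumbler it stands on its floor, 4 above that tumbler's origin, with its top about 12 above the rim. Grip it at the widest part from above, fingertips no lower than 14 below its top
- shell: tall green hollow shell, closed above, open below, 280 g: outside diameter 94, inside 88, 130 high, inner height 115. Origin: centre of its lower edge, z up. Two inner tabs at its +x and -x (36 deg wide, in to radius 38, 0 to 5 up), two outer pegs at its +y and -y (7 thick, out to radius 62, 22 up). A half turn leaves it the same
- shell_bar (a point): middle of the brass bar handle on the shell's top, 143 above its lower edge: bar 50 long (shell's x), 14 thick (its y), 26 high. The shell goes down flat only with its x 40 to 130 deg (best 70) counterclockwise from above of the stand's x, or a half turn more; turning it clockwise takes the tabs under the lugs to the stops, where both x axes agree and a peg lies at the hasp
- hasp (a joint): hasp angle, rad: 0 = fully closed (level, pointing at the shell), pi/2 = upright, up to 1.95 = leaning outward. Turns with light friction (about 1 N at the plate) and stays where it is left. It goes fully down only if the shell is turned home, as its fork (gap 16) must pass either side of the peg
- hasp_hinge (a point): hasp's hinge: on the stand's -y side, 140 from the axis, 36 above the counter; its pin runs along the stand's x. From it the hasp, 90 long and 7 thick, points to the stand's +y when closed
- hasp_plate (a point): centre of the upper face of the thumb plate (28 x 24) on the hasp, 36 from the hinge: push here. When the hasp is upright this face looks away from the shell
- bell: brass counter bell, 76 wide, 60 high; leave alone; origin under its centre
- canister: canister of sweets with grey cap, 72 wide, 128 high, behind the stand; leave alone; origin under its centre

How it is judged:
By the outcome, as a careful person would: the job done as asked, in the order asked, and still so for the second after the job is handed in, with the robot touching nothing.
Of cup_a, cup_b, cup_c only 2 to 3 are there at a start; the rules pass over those that are not, and their reading is None.
At some moment in a run one of cup_a, cup_b, cup_c, egg may be knocked a few centimetres aside while the robot is not near it.
It also fails if it takes over 208 s, if anything falls off the work surface, if the arm or the gripper's body presses on something with over 40 N, if the wrist force passes 120 N, or if a joint passes its speed limit or range.

ROBOT

A 6-joint arm with a two-finger parallel gripper is mounted at the origin on the work surface; the furniture and walls round the work are solid. World frame = base frame: x ahead of the robot, y to its left, z up, the work surface at z = 0. Lengths are in mm, angles in degrees, forces in N, time in s.
With the tool pointing down it reaches from about 350 to 975 mm from the base axis. Payload 7.1 kg.
Tool frame: the origin (TCP) lies at the very end of the fingers, on their centre line; the grasp point (between the pads) lies 19 mm behind it (ctrl.pinch_z is the distance from the TCP to the grasp point, in mm); z points along the fingers, y is the line along which they close (so a half turn about z gives the same grasp; the last joint's range is limited). The gripper opens to 88 mm and grips with 3 to 60 N. Pads are 20 mm wide; open, the fingers measure 115 mm over their backs; the gripper's body (75 mm by 178 mm) begins 61 mm behind the grasp point.
Start: joints at [73.568, 24.242, 93.386, -0, 62.372, -1.089], TCP at [165.35, 602.714, 222.675] pointing down, gripper open.
Joint ranges: [-172.04, 172.04], [-51.8, 120.97], [4.93, 147.93], [-75.15, 255.16], [6.16, 154.13], [-145.62, 145.62]. Speed limits (degrees/s): [136.94, 136.94, 172.46, 180, 180, 180].

INTERFACE

Orientations are given as [roll, pitch, yaw] about the fixed x, y, z axes, in that order (R = Rz(yaw) Ry(pitch) Rx(roll)).
In Python, from cell import ctrl gives the robot as it stands.
- The arm moves only by the tool apply_moves, never from a script. Its arguments are lists of equal length, an entry for each row: "jaw": the closure, from -1 (fully open) to 1 (shut), so that 0 is half open; "travel": the shift along the tool's x, y, z in mm, a list of three; "yaw": the turn about the tool's z in degrees. In form: {"jaw": [jaw, ...], "travel": [[x, y, z], ...], "yaw": [yaw, ...]}. A call has 1 to 8 rows; each row is the pose to reach, as a shift and turn from the pose commanded when the call began, along the tool's axes at that moment; what a row does not reach only later rows make up. A row lasts 1/10 s, in which the tool goes at most 50 mm and 8.59 degrees, less where a joint would pass 70% of its speed; a pose out of reach is approached as far as the arm can. A call with a gripper value outside its range is refused whole. The fingers move at their own pace and stop on an object; the grip force is fixed at half the most. Time passes only in rows, so rows that repeat a pose let the fingers close. It gives the time, the measured TCP pose, the force, the opening and the grip force at its end, in the units of the state.
- ctrl.get_state(): the state, without advancing time (a new reading comes with each control period).
- ctrl.capture(name): name is "scene" or "top"; returns (picture, depth): 420x560x3 uint8, blue, green, red; 420x560 float32, mm along the optical axis (not along the pixel's ray), 0 where there is no reading.
- ctrl.get_calibration(name): a dict with "fx", "fy", "cx", "cy" (pixels), "origin" and "rotation" of the camera in the world. Camera axes: x right, y down, z forward; pixel columns grow to the right and rows downward; lengths in mm; the calibration is good to about 2 mm. A picture is of the moment at which its call begins. get_calibration takes no time and is no camera call.
- ctrl.hand_in(): hands the job in; it is judged then, once.
The state is a dict: "time": time; "joints": joint angles; "qd": joint speeds; "effort": joint torques, N m; "position": TCP position; "tool_rot": TCP orientation; "contact_force": force on the tool from outside, world axes, zero at the start; "torque": the same for the moment, N m; "gripper_width": opening from 0.0 (shut) to 1.0 (fully open); "grip_force": force on a finger pad.
Only numpy, scipy, OpenCV 4.12 (cv2) and the standard library are available. Lean on these libraries where they do the work, as an engineer would, in place of code of your own. Each camera call takes 0.05 s, during which the arm holds its last target. There are 200 camera calls.

## Working session

There is one attempt and no reset: what is moved stays moved. The work goes in short steps, Python scripts to look and compute and a tool call to move; the robot and the scene stay as the last step left them, time stands still between calls to the robot, and variables do not carry over. Pictures are saved under pics/ and viewed, at most 14 in all, crops included, and the job is handed in when it is done.

Besides the shell and the picture viewer there is one more tool, called after ">>>" as name([rows], argument=value, ...), one row to a line, values as JSON. apply_moves: Moves the arm, as the interface text tells. Its arguments: {"type":"object","properties":{"jaw":{"type":"array","items":{"type":"number"}},"travel":{"type":"array","items":{"type":"array","items":{"type":"number"}}},"yaw":{"type":"array","items":{"type":"number"}}},"required":["jaw","travel","yaw"]}

```bash
mkdir -p pics; ls; python3 - <<'E'
from cell import ctrl
import cv2,numpy as np
s=ctrl.get_state();print({k:np.round(v,2) for k,v in s.items()})
for n in("scene","top"):
    p,d=ctrl.capture(n);cv2.imwrite(f"pics/{n}0.png",p);np.save(f"pics/{n}0.npy",d)
    c=ctrl.get_calibration(n);print(n,{k:np.round(v,3).tolist() for k,v in c.items()},(d==0).mean())
E
```

```text
pics
{'time': np.float64(0.0), 'joints': array([73.57, 24.28, 93.43,  0.  , 62.37, -1.09]), 'qd': array([ 0.03,  0.05, -0.1 , -0.06,  0.03,  0.04]), 'effort': array([ 0.000e+00, -5.446e+01, -2.737e+01,  6.000e-02,  2.000e-02,
       -0.000e+00]), 'position': array([165.19, 602.21, 221.93]), 'tool_rot': array([-179.91,   -0.  ,  164.66]), 'contact_force': array([-0.04, -0.19,  0.05]), 'torque': array([-0.02, -0.03,  0.06]), 'grip_force': np.float64(0.0), 'gripper_width': np.float64(1.0)}
scene {'fx': 543.061, 'fy': 543.061, 'cx': 275.694, 'cy': 213.853, 'origin': [-208.516, -687.909, 898.885], 'rotation': [-130.024, -0.435, -46.265]} 0.004013605442176871
top {'fx': 528.612, 'fy': 528.612, 'cx': 280.876, 'cy': 209.674, 'origin': [275.685, -28.746, 1318.45], 'rotation': [-169.856, -0.154, -88.676]} 0.00405187074829932
```

View pics/scene0.png

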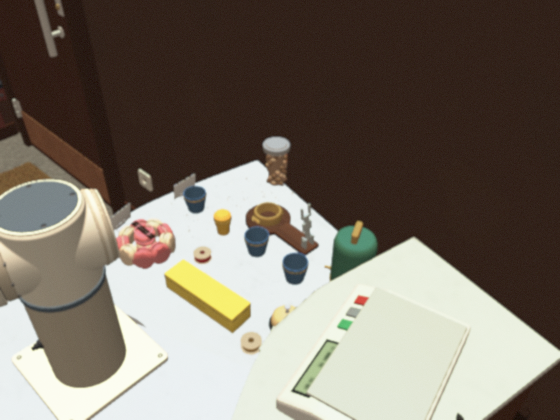

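View pics/top0.png

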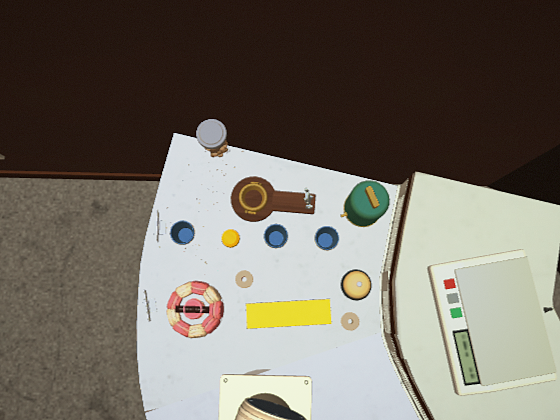

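The scene view shows the arm at the left, and the top view shows three blue cups at about (182,232), (276,236) and (327,238). In the top view the egg is at (231,238), the stand at (253,198) with its tongue to the right, and the upright hasp at (309,200). The shell is at (368,203) with its bar tilted, the bell at (356,284) and the canister at (212,135).

```bash
cat > h.py <<'E'
import numpy as np,cv2
from cell import ctrl
from scipy.spatial.transform import Rotation as R
def cam(n):
    c=ctrl.get_calibration(n);return c,R.from_euler('xyz',c["rotation"],degrees=True).as_matrix()
def plane(n,uv,z):
    c,M=cam(n);uv=np.atleast_2d(uv).astype(float)
    r=np.c_[(uv[:,0]-c["cx"])/c["fx"],(uv[:,1]-c["cy"])/c["fy"],np.ones(len(uv))]@M.T
    o=np.array(c["origin"]);return o+r*((z-o[2])/r[:,2])[:,None]
def cloud(n,d):
    c,M=cam(n);v,u=np.indices(d.shape)
    p=np.stack([(u-c["cx"])/c["fx"]*d,(v-c["cy"])/c["fy"]*d,d],-1)
    return p@M.T+np.array(c["origin"])
def blobs(mask,amin=40):
    n,l,s,c=cv2.connectedComponentsWithStats(mask.astype(np.uint8))
    return [(i,s[i],c[i],l==i) for i in range(1,n) if s[i][4]>=amin]
def hsv(p): return cv2.cvtColor(p,cv2.COLOR_BGR2HSV)
# move helper: tool shift for world target
def shift(target,yaw=None):
    s=ctrl.get_state();M=R.from_euler('xyz',s["tool_rot"],degrees=True).as_matrix()
    return np.round(M.T@(np.array(target)-s["position"]),1)
def fitc(P):
    A=np.c_[2*P[:,:2],np.ones(len(P))];s=np.linalg.lstsq(A,(P[:,:2]**2).sum(1),rcond=None)[0]
    return s[:2],np.sqrt(s[2]+s[0]**2+s[1]**2)
E
python3 - <<'E'
from h import *
p=cv2.imread("pics/top0.png");d=np.load("pics/top0.npy");W=cloud("top",d);H=hsv(p)
print("table",W[250,210],W[180,190],W[330,350])
def rep(name,m,zt=None,amin=40):
    for i,s,c,l in blobs(m,amin):
        q=W[l];z=np.percentile(q[:,2],95);print(name,s,c.round(1),"zmax",z.round(1))
        if zt:
            cs=cv2.findContours(l.astype(np.uint8),cv2.RETR_EXTERNAL,cv2.CHAIN_APPROX_NONE)[0]
            k=max(cs,key=len)[:,0]
            P=plane("top",k,zt);e=P[:,:2];(c2,r)=cv2.minEnclosingCircle(e.astype(np.float32));print("   plane",np.round(c2,1),r, "median top pts",np.median(q[q[:,2]>zt-6],0).round(1), fitc(P))
h,s,v=H[...,0],H[...,1],H[...,2]
rep("blue",(h>95)&(h<125)&(s>90)&(v>40),54)
rep("yellow",(h>15)&(h<32)&(s>180)&(v>150),62)
rep("green",(h>65)&(h<95)&(s>90)&(v>30),130,300)
# by height
roi=np.zeros(d.shape,bool);roi[160:230,220:340]=1
for lo,hi in((9,19),(30,40),(45,140)):
    m=roi&(W[...,2]>lo)&(W[...,2]<hi);q=W[m];print(lo,hi,len(q),q.mean(0).round(1),q.min(0).round(1),q.max(0).round(1))
    c=fitc(q) if 0 else cv2.minEnclosingCircle(q[:,:2].astype(np.float32));print(c)
m=(W[...,2]>146)&(W[...,2]<172);m[:,:340]=0;m[:,400:]=0;m[:170]=0;m[230:]=0;q=W[m];print("bar",len(q),q.mean(0),cv2.minAreaRect(q[:,:2].astype(np.float32)))
m=(W[...,2]>120)&(W[...,2]<138);m[:,:340]=0;m[:,400:]=0;m[:170]=0;m[240:]=0;q=W[m];print("shelltop",len(q),cv2.minEnclosingCircle(q[:,:2].astype(np.float32)))
for nm,u,v_ in(("bell",356,284),("can",212,133),("donut",195,310),("plate",308,195)):print(nm,W[v_,u])
big=cv2.resize(p[165:260,160:400],None,fx=3.3,fy=3.3,interpolation=cv2.INTER_CUBIC);cv2.imwrite("pics/crop0.png",big)
E
```

```text
table [404.76410567 147.4121138    3.2211415 ] [583.38670293 207.49329052  -0.75213953] [ 218.02965063 -201.76085605    2.02374893]
blue [171 221  23  23 360] [182.4 232.3] zmax 54.5
   plane [441.4 210.3] 28.595151901245117 median top pts [441.  205.8  51.9] (array([441.63729898, 210.35888217]), np.float64(27.22363232822749))
blue [265 224  23  24 357] [275.7 235.7] zmax 54.6
   plane [438.9 -15.4] 28.44525146484375 median top pts [439.3 -23.9  52.5] (array([438.79514536, -15.54794271]), np.float64(27.07717849409572))
blue [315 226  24  24 356] [326.4 238. ] zmax 54.1
   plane [ 436.5 -138.6] 28.246368408203125 median top pts [ 433.5 -147.    52.8] (array([ 436.35946318, -138.55925119]), np.float64(26.985255145197865))
yellow [222 230  18  17 235] [230.1 237.9] zmax 64.5
   plane [429.1  92.5] 21.068456649780273 median top pts [430.9  93.2  60.3] (array([429.09451691,  92.86012367]), np.float64(19.654864733431772))
yellow [ 247  300   84   28 2009] [288.3 313.5] zmax 49.9
   plane [255.8 -50.6] 99.4852066040039 median top pts [ 275.7  -28.7 1318.4] (array([255.35743797, -50.17086051
[... 370 characters left out ...]
392578125)
30 40 294 [528.8  29.5  34.5] [ 456.1 -148.2   30. ] [573.9  80.2  39.9]
((503.958740234375, -34.97159957885742), 121.54632568359375)
45 140 158 [493.2 -70.6  73.6] [ 451.  -155.8   45.2] [544.3 102.1 126.9]
((454.3171081542969, -26.860549926757812), 129.00892639160156)
bar 143 [ 519.8991787  -230.25350021  154.16489956] ((520.4510498046875, -230.98272705078125), (49.11442565917969, 15.156352996826172), 23.428375244140625)
shelltop 953 ((491.9420166015625, -251.29568481445312), 78.55301666259766)
bell [ 327.08548369 -208.97474381   55.2353979 ]
can [668.57786634 139.23517514 125.36530988]
donut [257.97368269 167.42569223  65.52047397]
plate [532.86469808 -90.62219518  87.64972544]
```

View pics/crop0.png

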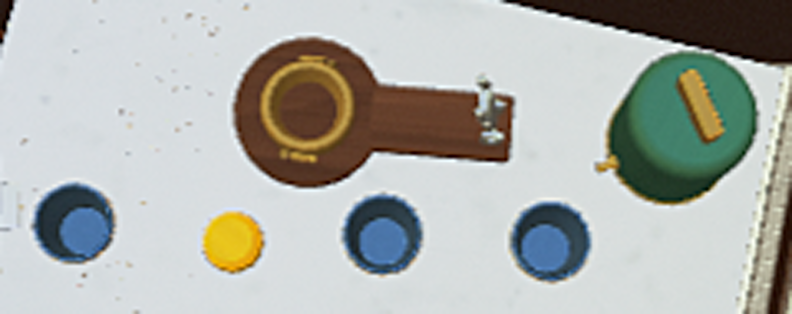

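```bash
python3 - <<'E'
from h import *
p=cv2.imread("pics/top0.png");d=np.load("pics/top0.npy");W=cloud("top",d);H=hsv(p)
h,s,v=[H[...,i].astype(int) for i in range(3)]
# stand silhouette: not white table
m=(s>70)&(v<230);m[:, :225]=0;m[:,340:]=0;m[:165]=0;m[225:]=0
b=max(blobs(m),key=lambda b:b[1][4]);print(b[1])
cs=max(cv2.findContours(b[3].astype(np.uint8),cv2.RETR_EXTERNAL,cv2.CHAIN_APPROX_NONE)[0],key=len)[:,0]
P=plane("top",cs,14)
a=P[(cs[:,0]<262)];c=cv2.minEnclosingCircle(a[:,:2].astype(np.float32));print("deck",fitc(a),c)
# tongue end and edges
c0=fitc(a)[0];t=P[P[:,1]<c0[1]-75];up=t[(t[:,0]>c0[0])&(t[:,1]>c0[1]-120)]
for sgn in(1,-1):
    e=t[((t[:,0]-(c0[0]-8))*sgn>0)&(t[:,1]>c0[1]-145)]
    if len(e)>4: k=np.polyfit(e[:,1],e[:,0],1);print("edge",sgn,len(e),k,"x at c",np.polyval(k,c0[1]))
print("end",t[:,:2].min(0))
# collar
m=(h>12)&(h<30)&(s>120)&(v>90);m[:,:230]=0;m[:,275:]=0;m[:175]=0;m[220:]=0
k=np.argwhere(m)[:,::-1];
b=max(blobs(m,10),key=lambda b:b[1][4]);cs=max(cv2.findContours(b[3].astype(np.uint8),cv2.RETR_EXTERNAL,cv2.CHAIN_APPROX_NONE)[0],key=len)[:,0]
print("collar",b[1],fitc(plane("top",cs,36)))
# bar
m=(h>10)&(h<30)&(s>100)&(v>90);m[:,:350]=0;m[:,390:]=0;m[:175]=0;m[225:]=0
for i,st,c,l in blobs(m,20):
    k=np.argwhere(l)[:,::-1];q=plane("top",k,156);print("bar",st,q.mean(0),cv2.minAreaRect(q[:,:2].astype(np.float32)))
# shell top ring centre
m=(h>65)&(h<95)&(s>90);m[:,:340]=0
print("hasp pts")
mm=(W[...,2]>45)&(s<60);mm[:,:295]=0;mm[:,325:]=0;mm[:180]=0;mm[218:]=0
q=W[mm];print(len(q),q[np.argsort(q[:,2])][::4].round())
p,d=ctrl.capture("scene");W=cloud("scene",d)
mm=(W[...,2]>25)&(W[...,2]<150);mm[:,:298]=0;mm[:,320:]=0;mm[:200]=0;mm[252:]=0
q=W[mm];print("scene hasp",len(q),q[np.argsort(q[:,2])][::10].round())
H=hsv(p);h,s,v=[H[...,i].astype(int) for i in range(3)]
for nm,m,z in(("blue",(h>95)&(h<125)&(s>90)&(v>30),54),("bar",(h>10)&(h<30)&(s>100)&(v>90),156)):
  for i,st,c,l in blobs(m,30):
    k=max(cv2.findContours(l.astype(np.uint8),cv2.RETR_EXTERNAL,cv2.CHAIN_APPROX_NONE)[0],key=len)[:,0];Q=plane("scene",k,z);print(nm,st,c.round(),Q.mean(0).round(1))
E
```

```text
[ 231  177   84   45 2280]
deck (array([535.81333521,  43.11621496]), np.float64(56.04657825119158)) ((535.5176391601562, 44.35746383666992), 57.141090393066406)
edge 1 37 [2.72437231e-01 5.67675664e+02] x at c 579.4221258333089
edge -1 39 [-1.14437985e-01  4.99994394e+02] x at c 495.0602612123461
end [ 502.05551177 -109.81281492]
collar [238 182  30  33 485] (array([534.81834812,  43.97108016]), np.float64(36.6659861051507))
bar [365 186  14  22 160] [ 518.3344615  -230.00382876  156.        ] ((518.60400390625, -229.74986267089844), (49.93259811401367, 16.89828872680664), 23.469215393066406)
hasp pts
70 [[ 522.  -95.   56.]
 [ 531.  -94.   64.]
 [ 535.  -94.   67.]
 [ 518.  -91.   75.]
 [ 532.  -91.   82.]
 [ 536.  -91.   83.]
 [ 533.  -91.   88.]
 [ 531.  -88.   97.]
 [ 528.  -88.   99.]
 [ 538.  -88.  100.]
 [ 532.  -83.  101.]
 [ 532.  -87.  102.]
 [ 538.  -82.  108.]
 [ 519.  -84.  120.]
 [ 540.  -79.  122.]
 [ 544.  -82.  123.]
 [ 541.  -79.  125.]
 [ 276.  -29. 1318.]]
scene hasp 309 [[ 514. -101.   25.]
 [ 515.  -93.   29.]
 [ 513. -101.   32.]
 [ 511.  -99.   35.]
 [ 515. -
[... 590 characters left out ...]
. 195.] [435.5 204.1  54. ]
blue [246 231  23  13  99] [257. 239.] [430.8 -26.3  54. ]
blue [284 254  23  17 103] [296. 265.] [ 431.1 -146.7   54. ]
bar [  22  111   86   88 1098] [ 65. 153.] [239.8 431.3 156. ]
bar [265 155  22  29 456] [277. 168.] [557.7  35.1 156. ]
bar [  0 162  49  32 729] [ 20. 176.] [120.1 432.8 156. ]
bar [ 247  203   58   49 1043] [274. 221.] [ 410.3 -112.6  156. ]
bar [214 209  17  26 320] [222. 221.] [339.4 -17.  156. ]
bar [352 220  11  24 158] [357. 231.] [ 510.3 -237.4  156. ]
bar [307 243   9   7  30] [310. 245.] [ 413.3 -198.6  156. ]
bar [ 165  260   85   72 2845] [208. 295.] [ 185.5 -147.1  156. ]
bar [271 314   7  11  47] [274. 320.] [ 226.7 -274.1  156. ]
```

```bash
python3 - <<'E'
from h import *
d=np.load("pics/top0.npy");W=cloud("top",d)
P=plane("top",[[273.6,191.4],[316.1,194.1],[273.6,210.5],[314.2,213.5]],14)[:,:2]
for a,b in((0,1),(2,3)):
    e=P[b]-P[a];print("psi",np.degrees(np.arctan2(e[0],-e[1])),"axis perp offs",np.cross(e/np.linalg.norm(e),P[a]-[535,44]))
for u,v in((405,200),(420,250),(480,220),(395,270),(500,320)):print(u,v,W[v,u].round())
print(shift([441.5,210,150]))
E
```

```text
psi -2.3582682119178333 axis perp offs 22.570046159395936
psi -2.9399901408314735 axis perp offs -25.702568860454342
405 200 [ 522. -316.  109.]
420 250 [ 400. -335.  160.]
480 220 [ 471. -471.  156.]
395 270 [ 356. -282.  147.]
500 320 [ 255. -474.  230.]
[-370.2 -305.2   72.4]<stdin>:5: DeprecationWarning: Arrays of 2-dimensional vectors are deprecated. Use arrays of 3-dimensional vectors instead. (deprecated in NumPy 2.0)
```

>>> apply_moves([
  [-370,-305,72],
  [-370,-305,72],
  [-370,-305,72],
  [-370,-305,72],
  [-370,-305,72],
  [-370,-305,72],
  [-370,-305,72],
  [-370,-305,72],
], jaw=[-1,-1,-1,-1,-1,-1,-1,-1], yaw=[74.66,74.66,74.66,74.66,74.66,74.66,74.66,74.66])

```text
time: 0.95
position: [393.9, 277.6, 163.1]
tool_rot: [180.0, -0.0, 95.6]
contact_force: [-0.1, 0.9, 0.4]
gripper_width: 1.001
grip_force: 0.0
```

>>> apply_moves([
  [0,0,0],
  [0,0,0],
  [0,0,0],
  [0,0,0],
  [0,0,0],
  [0,0,0],
], jaw=[-1,-1,-1,-1,-1,-1], yaw=[6,6,6,6,6,6])

```text
time: 1.55
position: [392.7, 280.0, 163.4]
tool_rot: [180.0, -0.0, 90.0]
contact_force: [1.1, -0.3, 0.4]
gripper_width: 0.998
grip_force: 0.0
```

>>> apply_moves([
  [-70,49,40],
  [-70,49,70],
  [-70,49,70],
  [-70,49,90],
  [-70,49,110],
  [-70,49,123],
  [-70,49,123],
  [-70,49,123],
], jaw=[-1,-1,-1,-1,-1,-1,-1,-1], yaw=[0,0,0,0,0,0,0,0])

```text
time: 2.35
position: [442.0, 209.7, 40.6]
tool_rot: [-180.0, -0.0, 89.9]
contact_force: [0.4, -1.3, -0.2]
gripper_width: 1.0
grip_force: 0.0
```

>>> apply_moves([
  [0,0,0],
  [0,0,0],
  [0,0,0],
  [0,0,0],
  [0,0,0],
  [0,0,0],
  [0,0,0],
  [0,0,0],
], jaw=[0.4,0.4,0.4,0.4,0.4,0.4,0.4,0.4], yaw=[0,0,0,0,0,0,0,0])

```text
time: 3.15
position: [442.2, 209.3, 40.6]
tool_rot: [180.0, -0.0, 89.9]
contact_force: [-0.8, -0.1, 6.6]
gripper_width: 0.648
grip_force: 30.0
```

>>> apply_moves([
  [0,0,-25],
  [0,0,-60],
  [-40,23,-70],
  [-80,46,-70],
  [-120,69,-70],
  [-166,93,-70],
  [-166,93,-60],
  [-166,93,-60],
], jaw=[0.4,0.4,0.4,0.4,0.4,0.4,0.4,0.4], yaw=[0,0,0,0,0,0,0,0])

```text
time: 3.95
position: [533.9, 41.9, 99.0]
tool_rot: [-179.9, 0.0, 89.7]
contact_force: [-0.1, 0.8, -0.0]
gripper_width: 0.649
grip_force: 30.0
```

```bash
python3 - <<'E'
from h import *
s=ctrl.get_state();print(s["position"].round(1) if hasattr(s["position"],'round') else s["position"])
p,d=ctrl.capture("scene");q,_=ctrl.capture("top")
cv2.imwrite("pics/s1.png",np.hstack([cv2.resize(p[150:310,170:370],(400,320)),cv2.resize(q[120:280,150:350],(400,320))]))
E
```

```text
[533.9  41.9  99. ]
```

View pics/s1.png

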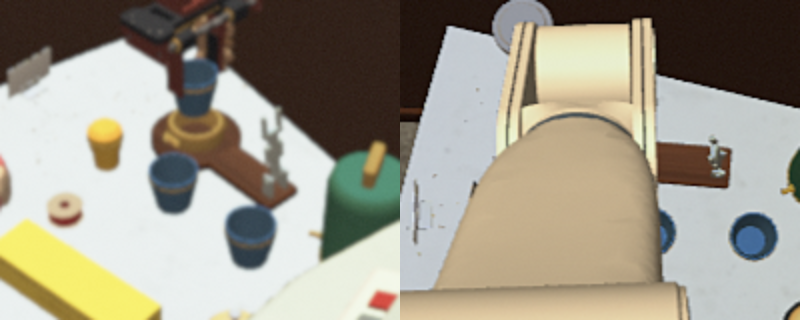

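The scene crop shows the cup held upright over the brass collar at about (197,90), with the other things undisturbed.

>>> apply_moves([
  [1,1,10],
  [1,1,20],
  [1,1,28],
  [1,1,34],
  [1,1,38],
  [1,1,41],
  [1,1,42],
  [1,1,42],
], jaw=[0.4,0.4,0.4,0.4,0.4,0.4,0.4,0.4], yaw=[0,0,0,0,0,0,0,0])

```text
time: 4.85
position: [535.8, 44.0, 58.3]
tool_rot: [180.0, 0.0, 89.9]
contact_force: [-0.2, -0.1, -1.1]
gripper_width: 0.652
grip_force: 30.0
```

>>> apply_moves([
  [0,0,0.7],
  [0,0,1.4],
  [0,0,2],
  [0,0,2],
], jaw=[0.4,0.4,0.4,0.4], yaw=[0,0,0,0])

```text
time: 5.25
position: [536.0, 44.0, 56.4]
tool_rot: [180.0, 0.0, 89.9]
contact_force: [-0.4, -0.6, -0.5]
gripper_width: 0.653
grip_force: 30.0
```

>>> apply_moves([
  [0,0,0.6],
  [0,0,1.2],
  [0,0,1.8],
  [0,0,1.8],
], jaw=[0.4,0.4,0.4,0.4], yaw=[0,0,0,0])

```text
time: 5.65
position: [536.2, 43.9, 54.7]
tool_rot: [179.9, 0.0, 89.9]
contact_force: [2.4, -3.4, 2.3]
gripper_width: 0.652
grip_force: 30.0
```

>>> apply_moves([
  [0,0,0],
  [0,0,0],
  [0,0,0],
  [0,0,0],
  [0,0,-20],
  [0,0,-50],
  [-20,-20,-90],
  [-60,-60,-90],
], jaw=[-1,-1,-1,-1,-1,-1,-1,-1], yaw=[0,0,0,0,0,0,0,0])

```text
time: 6.45
position: [484.8, -10.8, 148.7]
tool_rot: [179.4, 0.0, 90.1]
contact_force: [0.8, -0.8, 0.2]
gripper_width: 0.999
grip_force: 0.0
```

```bash
cat >> h.py <<'E'
def check():
    out=[]
    for n in("scene","top"):
        p,_=ctrl.capture(n);H=hsv(p);h,s,v=[H[...,i].astype(int) for i in range(3)]
        for nm,m in(("blue",(h>95)&(h<125)&(s>90)&(v>30)),("yel",(h>15)&(h<32)&(s>180)&(v>150))):
            for i,st,c,l in blobs(m,30):
                if 160<c[0]<345 and 150<c[1]<275: print(n,nm,st[2:],c.round(1))
    print(np.round(ctrl.get_state()["position"],1))
E
python3 -c "
from h import *
check()"
```

```text
scene blue [18  9 54] [268.4 204.6]
scene blue [ 23  14 100] [256.1 238.2]
scene blue [ 23  18 120] [295.4 264.3]
top blue [ 24  24 361] [326.5 237.9]
[476.3 -13.2 145. ]
```

>>> apply_moves([
  [-2,-37,0],
  [-2,-37,20],
  [-2,-37,50],
  [-2,-37,75],
  [-2,-37,95],
  [-2,-37,104],
  [-2,-37,104],
  [-2,-37,104],
], jaw=[-1,-1,-1,-1,-1,-1,-1,-1], yaw=[0,0,0,0,0,0,0,0])

```text
time: 7.35
position: [443.6, -13.0, 40.8]
tool_rot: [180.0, 0.0, 89.9]
contact_force: [-0.3, -0.6, 0.4]
gripper_width: 1.0
grip_force: 0.0
```

>>> apply_moves([
  [0,0,0],
  [0,0,0],
  [0,0,0],
  [0,0,0],
  [0,0,0],
  [0,0,0],
  [0,0,0],
  [0,0,0],
], jaw=[0.4,0.4,0.4,0.4,0.4,0.4,0.4,0.4], yaw=[0,0,0,0,0,0,0,0])

```text
time: 8.15
position: [443.3, -13.2, 40.8]
tool_rot: [180.0, 0.0, 89.9]
contact_force: [-1.4, 0.2, 5.5]
gripper_width: 0.655
grip_force: 30.0
```

>>> apply_moves([
  [0,0,-30],
  [0,0,-70],
  [0,0,-90],
  [20,30,-90],
  [40,60,-90],
  [59.5,92,-90],
  [59.5,92,-85],
  [59.5,92,-80],
], jaw=[0.4,0.4,0.4,0.4,0.4,0.4,0.4,0.4], yaw=[0,0,0,0,0,0,0,0])

```text
time: 8.95
position: [535.1, 46.5, 119.8]
tool_rot: [-180.0, 0.0, 90.0]
contact_force: [0.0, -0.5, -2.1]
gripper_width: 0.651
grip_force: 30.0
```

```bash
python3 - <<'E'
from h import *
print(np.round(ctrl.get_state()["position"],1))
p,d=ctrl.capture("scene")
cv2.imwrite("pics/s2.png",cv2.resize(p[160:260,200:340],None,fx=4,fy=4))
E
```

```text
[535.1  46.5 119.8]
```

View pics/s2.png

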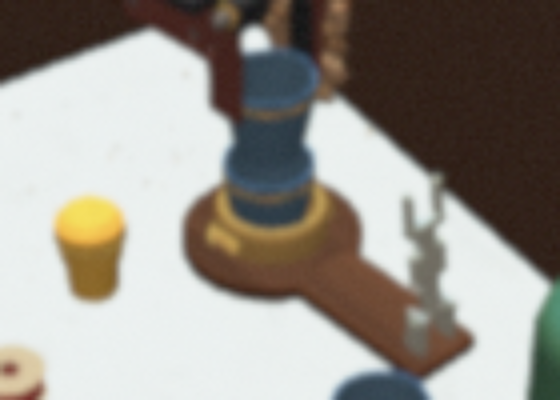

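>>> apply_moves([
  [0,0,10],
  [0,0,20],
  [0,0,28],
  [0,0,32],
  [0,0,34],
  [0,0,36],
  [0,0,36],
  [0,0,36],
], jaw=[0.4,0.4,0.4,0.4,0.4,0.4,0.4,0.4], yaw=[0,0,0,0,0,0,0,0])

```text
time: 9.8
position: [535.6, 46.3, 84.7]
tool_rot: [180.0, -0.0, 89.9]
contact_force: [-0.0, 0.0, -0.8]
gripper_width: 0.652
grip_force: 30.0
```

>>> apply_moves([
  [0,0,0.7],
  [0,0,1.4],
  [0,0,2],
  [0,0,2],
], jaw=[0.4,0.4,0.4,0.4], yaw=[0,0,0,0])

```text
time: 10.2
position: [535.4, 46.2, 82.5]
tool_rot: [-180.0, 0.0, 89.9]
contact_force: [-0.6, 0.4, -0.3]
gripper_width: 0.654
grip_force: 30.0
```

>>> apply_moves([
  [0,0,0.6],
  [0,0,1.2],
  [0,0,1.8],
  [0,0,1.8],
], jaw=[0.4,0.4,0.4,0.4], yaw=[0,0,0,0])

```text
time: 10.6
position: [535.3, 46.2, 80.6]
tool_rot: [-180.0, -0.0, 89.9]
contact_force: [0.4, 1.7, -0.2]
gripper_width: 0.654
grip_force: 30.0
```

>>> apply_moves([
  [0,0,0.6],
  [0,0,1],
  [0,0,1],
], jaw=[0.4,0.4,0.4], yaw=[0,0,0])

```text
time: 10.9
position: [535.4, 46.2, 79.7]
tool_rot: [180.0, -0.0, 89.9]
contact_force: [0.2, -0.1, -0.5]
gripper_width: 0.655
grip_force: 30.0
```

>>> apply_moves([
  [0,0,0.6],
  [0,0,1],
  [0,0,1],
], jaw=[0.4,0.4,0.4], yaw=[0,0,0])

```text
time: 11.2
position: [535.6, 46.3, 78.9]
tool_rot: [180.0, -0.0, 89.9]
contact_force: [-0.3, 0.9, 1.8]
gripper_width: 0.655
grip_force: 30.0
```

>>> apply_moves([
  [0,0,0.4],
  [0,0,0.8],
  [0,0,0.8],
], jaw=[0.4,0.4,0.4], yaw=[0,0,0])

```text
time: 11.5
position: [536.0, 46.4, 78.5]
tool_rot: [179.9, -0.0, 89.9]
contact_force: [0.2, 1.8, 6.8]
gripper_width: 0.65
grip_force: 30.0
```

>>> apply_moves([
  [0,0,0],
  [0,0,0],
  [0,0,0],
  [0,0,0],
  [0,0,-20],
  [0,0,-50],
  [-20,-20,-75],
  [-60,-60,-75],
], jaw=[-1,-1,-1,-1,-1,-1,-1,-1], yaw=[0,0,0,0,0,0,0,0])

```text
time: 12.3
position: [483.5, -8.8, 155.9]
tool_rot: [179.5, 0.0, 90.1]
contact_force: [0.5, -0.4, -0.8]
gripper_width: 0.998
grip_force: 0.0
```

>>> apply_moves([
  [-30,-20,0],
  [-60,-30,0],
  [-90,-30,0],
  [-90,-30,0],
  [-90,-30,0],
], jaw=[-1,-1,-1,-1,-1], yaw=[0,0,0,0,0])

```text
time: 12.8
position: [449.6, -99.3, 152.8]
tool_rot: [-180.0, -0.0, 89.8]
contact_force: [0.5, 0.2, -0.6]
gripper_width: 1.003
grip_force: 0.0
```

```bash
python3 -c "
from h import *
check()"
```

```text
scene blue [ 23  17 126] [296.1 264.9]
top blue [ 24  25 398] [251.2 193. ]
top yel [ 18  17 234] [230.1 237.9]
[449.7 -98.3 152.7]
```

>>> apply_moves([
  [-40,-12,0],
  [-40,-12,30],
  [-40,-12,60],
  [-40,-12,90],
  [-40,-12,105],
  [-40,-12,112],
  [-40,-12,112],
  [-40,-12,112],
], jaw=[-1,-1,-1,-1,-1,-1,-1,-1], yaw=[0,0,0,0,0,0,0,0])

```text
time: 13.7
position: [438.2, -138.6, 41.3]
tool_rot: [180.0, 0.0, 89.9]
contact_force: [-0.5, 1.1, -0.2]
gripper_width: 1.001
grip_force: 0.0
```

>>> apply_moves([
  [0,0,0],
  [0,0,0],
  [0,0,0],
  [0,0,0],
  [0,0,0],
  [0,0,0],
  [0,0,0],
  [0,0,0],
], jaw=[0.4,0.4,0.4,0.4,0.4,0.4,0.4,0.4], yaw=[0,0,0,0,0,0,0,0])

```text
time: 14.5
position: [437.9, -139.1, 41.2]
tool_rot: [180.0, 0.0, 89.9]
contact_force: [-1.7, 0.1, 5.4]
gripper_width: 0.653
grip_force: 30.0
```

>>> apply_moves([
  [0,0,-30],
  [0,0,-75],
  [20,0,-115],
  [65,0,-115],
  [110,10,-115],
  [145,40,-115],
  [170,75,-115],
  [183,97.5,-115],
], jaw=[0.4,0.4,0.4,0.4,0.4,0.4,0.4,0.4], yaw=[0,0,0,0,0,0,0,0])

```text
time: 15.3
position: [537.5, 46.2, 156.0]
tool_rot: [179.9, -0.0, 90.0]
contact_force: [0.9, -0.6, -0.4]
gripper_width: 0.654
grip_force: 30.0
```

>>> apply_moves([
  [0,0,5],
  [0,0,10],
  [0,0,10],
  [0,0,10],
  [0,0,10],
  [0,0,10],
], jaw=[0.4,0.4,0.4,0.4,0.4,0.4], yaw=[0,0,0,0,0,0])

```text
time: 15.9
position: [535.3, 43.4, 146.1]
tool_rot: [180.0, 0.0, 89.9]
contact_force: [0.4, -0.0, -0.8]
gripper_width: 0.656
grip_force: 30.0
```

>>> apply_moves([
  [0.5,0,10],
  [0.5,0,20],
  [0.5,0,28],
  [0.5,0,34],
  [0.5,0,37],
  [0.5,0,39],
  [0.5,0,40],
  [0.5,0,40],
], jaw=[0.4,0.4,0.4,0.4,0.4,0.4,0.4,0.4], yaw=[0,0,0,0,0,0,0,0])

```text
time: 16.7
position: [535.6, 44.4, 106.0]
tool_rot: [180.0, -0.0, 89.9]
contact_force: [-0.1, 0.2, -1.0]
gripper_width: 0.656
grip_force: 30.0
```

>>> apply_moves([
  [0,0,0.6],
  [0,0,1.2],
  [0,0,1.2],
], jaw=[0.4,0.4,0.4], yaw=[0,0,0])

```text
time: 17.0
position: [535.6, 44.4, 104.8]
tool_rot: [180.0, 0.0, 89.9]
contact_force: [-0.3, 0.3, -0.1]
gripper_width: 0.655
grip_force: 30.0
```

>>> apply_moves([
  [0,0,0.6],
  [0,0,1],
  [0,0,1],
], jaw=[0.4,0.4,0.4], yaw=[0,0,0])

```text
time: 17.3
position: [535.5, 44.3, 103.6]
tool_rot: [-180.0, 0.0, 89.9]
contact_force: [-0.3, -0.2, -0.8]
gripper_width: 0.656
grip_force: 30.0
```

>>> apply_moves([
  [0,0,0.6],
  [0,0,1],
  [0,0,1],
], jaw=[0.4,0.4,0.4], yaw=[0,0,0])

```text
time: 17.6
position: [535.5, 44.3, 102.6]
tool_rot: [-180.0, 0.0, 89.9]
contact_force: [-0.3, -0.3, -0.8]
gripper_width: 0.654
grip_force: 30.0
```

>>> apply_moves([
  [0,0,0.4],
  [0,0,0.7],
  [0,0,0.7],
], jaw=[0.4,0.4,0.4], yaw=[0,0,0])

```text
time: 17.9
position: [535.5, 44.4, 101.9]
tool_rot: [-180.0, 0.0, 89.9]
contact_force: [0.1, 0.4, -0.2]
gripper_width: 0.654
grip_force: 30.0
```

>>> apply_moves([
  [0,0,0.4],
  [0,0,0.7],
  [0,0,0.7],
], jaw=[0.4,0.4,0.4], yaw=[0,0,0])

```text
time: 18.2
position: [535.7, 44.4, 101.4]
tool_rot: [180.0, -0.0, 89.9]
contact_force: [-0.4, 0.6, 0.2]
gripper_width: 0.655
grip_force: 30.0
```

>>> apply_moves([
  [0,0,0.3],
  [0,0,0.6],
  [0,0,0.6],
], jaw=[0.4,0.4,0.4], yaw=[0,0,0])

```text
time: 18.5
position: [536.0, 44.4, 101.0]
tool_rot: [179.9, -0.0, 89.9]
contact_force: [0.8, 1.4, 4.2]
gripper_width: 0.655
grip_force: 30.0
```

>>> apply_moves([
  [0,0,0],
  [0,0,0],
  [0,0,0],
  [0,0,0],
  [0,0,-20],
  [0,0,-50],
  [-20,-20,-55],
  [-60,-60,-55],
], jaw=[-1,-1,-1,-1,-1,-1,-1,-1], yaw=[0,0,0,0,0,0,0,0])

```text
time: 19.3
position: [482.4, -10.5, 157.2]
tool_rot: [179.7, 0.0, 90.1]
contact_force: [0.7, -1.0, 0.3]
gripper_width: 1.001
grip_force: 0.0
```

>>> apply_moves([
  [-30,-20,0],
  [-60,-50,0],
  [-60,-70,0],
  [-60,-70,0],
  [-60,-70,0],
], jaw=[-1,-1,-1,-1,-1], yaw=[0,0,0,0,0])

```text
time: 19.8
position: [410.7, -70.9, 156.0]
tool_rot: [179.9, 0.0, 89.9]
contact_force: [1.0, -0.5, -0.5]
gripper_width: 0.999
grip_force: 0.0
```

```bash
python3 - <<'E'
from h import *
check()
for n in("scene","top"):
    p,d=ctrl.capture(n);W=cloud(n,d)
    cv2.imwrite(f"pics/{n}3.png",p)
    if n=="scene":A=p
    H=hsv(p);h,s,v=[H[...,i].astype(int) for i in range(3)]
    m=(h>15)&(h<32)&(s>180)&(v>150)
    for i,st,c,l in blobs(m,60):
        if 200<c[0]<260 and 190<c[1]<250: print(n,c,plane(n,c,58).round(1))
B=p
cv2.imwrite("pics/s3.png",np.hstack([cv2.resize(A[150:310,170:370],(400,320)),cv2.resize(B[120:280,150:350],(400,320))]))
E
```

```text
scene blue [17  4 35] [268.1 197.7]
scene blue [19  5 44] [267.1 205. ]
top blue [ 25  28 424] [250.3 191.5]
top yel [ 18  17 236] [230.1 237.9]
[411.4 -70.6 156. ]
top [230.12820513 237.9017094 ] [[429.6  93.2  58. ]]
```

View pics/s3.png

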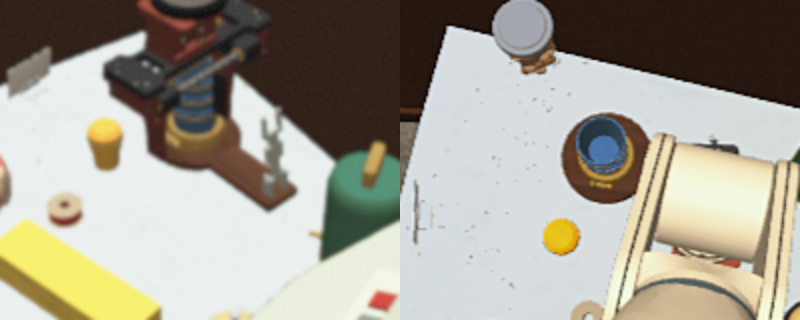

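The three cups are nested upright, with the top rim at about (600,140) in the right-hand half. The egg stands unmoved at (561,236).

>>> apply_moves([
  [45,5,0],
  [90,10,0],
  [135,18,0],
  [164,18,20],
  [164,18,60],
  [164,18,90],
  [164,18,106.5],
  [164,18,106.5],
], jaw=[-1,-1,-1,-1,-1,-1,-1,-1], yaw=[0,0,0,0,0,0,0,0])

```text
time: 20.8
position: [427.0, 93.6, 47.1]
tool_rot: [-179.7, 0.0, 90.0]
contact_force: [-0.6, -0.1, 0.8]
gripper_width: 1.006
grip_force: 0.0
```

>>> apply_moves([
  [0,0,0],
  [0,0,0],
  [0,0,0],
  [0,0,0],
  [0,0,0],
  [0,0,0],
  [0,0,0],
  [0,0,0],
], jaw=[-0.4,0,0.4,0.6,0.6,0.6,0.6,0.6], yaw=[0,0,0,0,0,0,0,0])

```text
time: 21.6
position: [428.6, 93.2, 49.4]
tool_rot: [180.0, -0.0, 89.9]
contact_force: [0.6, -0.0, 4.9]
gripper_width: 0.483
grip_force: 30.0
```

>>> apply_moves([
  [0,0,-30],
  [0,0,-75],
  [0,0,-125],
  [-12,25,-128],
  [-24,55,-128],
  [-36,80,-128],
  [-48.5,107.4,-128],
  [-48.5,107.4,-128],
], jaw=[0.6,0.6,0.6,0.6,0.6,0.6,0.6,0.6], yaw=[0,0,0,0,0,0,0,0])

```text
time: 22.4
position: [538.5, 43.3, 177.2]
tool_rot: [179.9, 0.0, 89.8]
contact_force: [0.3, -0.1, -1.5]
gripper_width: 0.483
grip_force: 30.0
```

>>> apply_moves([
  [0,0,0],
  [0,0,0],
  [0,0,15],
  [0,0,30],
  [0,0,42],
  [0,0,52],
  [0,0,52],
], jaw=[0.6,0.6,0.6,0.6,0.6,0.6,0.6], yaw=[0,0,0,0,0,0,0])

```text
time: 23.1
position: [534.3, 44.7, 123.9]
tool_rot: [-179.8, 0.0, 89.9]
contact_force: [-0.2, 0.1, -0.6]
gripper_width: 0.484
grip_force: 30.0
```

>>> apply_moves([
  [0,0,3],
  [0,0,5],
  [0,0,6],
  [0,0,7],
  [0,0,8],
  [0,0,9],
  [0,0,9],
  [0,0,9],
], jaw=[0.6,0.6,0.6,0.6,0.6,0.6,0.6,0.6], yaw=[0,0,0,0,0,0,0,0])

```text
time: 23.9
position: [535.6, 44.5, 116.2]
tool_rot: [-180.0, 0.0, 89.9]
contact_force: [-0.6, -0.5, -0.8]
gripper_width: 0.485
grip_force: 30.0
```

>>> apply_moves([
  [0,0,0.7],
  [0,0,1.4],
  [0,0,2],
  [0,0,2],
], jaw=[0.6,0.6,0.6,0.6], yaw=[0,0,0,0])

```text
time: 24.3
position: [535.5, 44.5, 114.2]
tool_rot: [-180.0, 0.0, 89.9]
contact_force: [-0.3, 0.6, 0.6]
gripper_width: 0.483
grip_force: 30.5
```

>>> apply_moves([
  [0,0,-0.8],
  [0,0,-0.8],
  [0,0,-0.8],
  [0,0,-0.8],
  [0,0,-0.8],
  [0,0,-20],
  [0,0,-50],
  [0,0,-80],
], jaw=[0.6,0.6,-0.2,-0.2,-0.2,-0.2,-0.2,-0.2], yaw=[0,0,0,0,0,0,0,0])

```text
time: 25.1
position: [535.1, 44.5, 194.7]
tool_rot: [-179.9, 0.0, 89.9]
contact_force: [1.0, 0.1, 0.1]
gripper_width: 0.601
grip_force: 0.0
```

>>> apply_moves([
  [-40,-30,-70],
  [-80,-60,-70],
  [-120,-80,-70],
  [-160,-80,-70],
  [-200,-80,-70],
  [-240,-80,-70],
  [-240,-80,-70],
  [-240,-80,-70],
], jaw=[-0.5,-0.5,-0.5,-0.5,-0.5,-0.5,-0.5,-0.5], yaw=[8,16,24,32,40,48,56,64])

```text
time: 25.9
position: [454.8, -196.8, 264.2]
tool_rot: [180.0, -0.0, 25.4]
contact_force: [-0.1, -0.4, 0.3]
gripper_width: 0.752
grip_force: 0.0
```

```bash
python3 - <<'E'
from h import *
s=ctrl.get_state();print(np.round(s["position"],1),np.round(s["tool_rot"],1))
A,d=ctrl.capture("scene");B,dt=ctrl.capture("top");W=cloud("top",dt)
print("egg", plane("top",[252,190],126).round(1))
H=hsv(B);h,s,v=[H[...,i].astype(int) for i in range(3)]
for i,st,c,l in blobs((h>15)&(h<32)&(s>180)&(v>150),60):
    if c[1]<280:print(c,st,plane("top",c,122).round(1),np.percentile(W[l][:,2],[50,95]))
cv2.imwrite("pics/s4.png",np.hstack([cv2.resize(A[150:310,200:400],(400,320)),cv2.resize(B[120:280,200:400],(400,320))]))
E
```

```text
[ 454.8 -196.8  264.2] [180.   -0.   25.4]
egg [[533.6  40.6 126. ]]
[250.04868914 188.85393258] [241 180  19  18 267] [[537.   45.5 122. ]] [123.03594464 128.19524275]
```

View pics/s4.png

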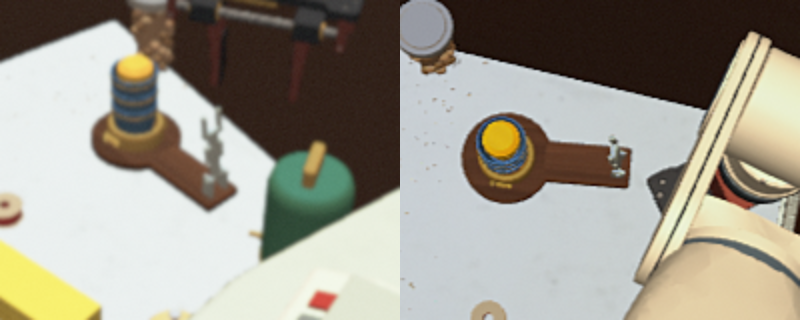

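The scene crop shows the egg standing upright in the nest at (134,68). The shell and the hasp are unmoved.

>>> apply_moves([
  [43,57,0],
  [43,57,20],
  [43,57,60],
  [43,57,90],
  [43,57,110],
  [43,57,125],
  [43,57,129],
  [43,57,129],
], jaw=[-0.5,-0.5,-0.5,-0.5,-0.5,-0.5,-0.5,-0.5], yaw=[2,2,2,2,2,2,2,2])

```text
time: 26.8
position: [518.6, -227.5, 134.8]
tool_rot: [-180.0, 0.0, 24.1]
contact_force: [0.6, 0.5, 0.6]
gripper_width: 0.751
grip_force: 0.0
```

>>> apply_moves([
  [0,0,0],
  [0,0,0],
  [0,0,0],
  [0,0,0],
  [0,0,0],
  [0,0,0],
  [0,0,0],
  [0,0,0],
], jaw=[1,1,1,1,1,1,1,1], yaw=[0,0,0,0,0,0,0,0])

```text
time: 27.6
position: [518.3, -227.7, 134.8]
tool_rot: [-180.0, 0.0, 23.9]
contact_force: [0.5, -0.5, -3.5]
gripper_width: 0.157
grip_force: 30.0
```

>>> apply_moves([
  [0,0,-15],
  [0,0,-50],
  [0,0,-90],
  [0,0,-130],
  [0,0,-155],
  [0,0,-155],
], jaw=[1,1,1,1,1,1], yaw=[0,0,0,0,0,0])

```text
time: 28.2
position: [520.3, -228.5, 293.5]
tool_rot: [179.7, -0.2, 23.9]
contact_force: [0.8, -0.4, -4.2]
gripper_width: 0.155
grip_force: 30.0
```

>>> apply_moves([
  [18,-34,0],
  [36,-69,0],
  [54,-103,0],
  [72,-138,0],
  [90,-172,0],
  [108,-207,0],
  [126,-242,0],
  [126,-242,0],
], jaw=[1,1,1,1,1,1,1,1], yaw=[-6,-12,-18,-24,-30,-36,-43.3,-43.3])

```text
time: 29.0
position: [534.6, 48.3, 287.6]
tool_rot: [-179.8, 0.0, 67.6]
contact_force: [0.6, -0.5, -3.1]
gripper_width: 0.157
grip_force: 30.0
```

```bash
python3 - <<'E'
from h import *
s=ctrl.get_state();print(np.round(s["position"],1),np.round(s["tool_rot"],1),s["gripper_width"])
A,d=ctrl.capture("scene")
cv2.imwrite("pics/s5.png",cv2.resize(A[90:250,180:380],(600,480)))
E
```

```text
[534.6  48.3 287.6] [-179.8    0.    67.6] 0.15743652800077554
```

View pics/s5.png

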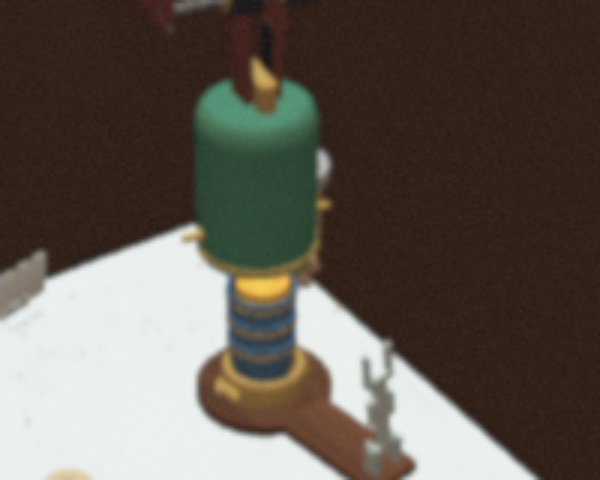

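The shell hangs upright over the nest, at about (257,180) in the crop. Its bar is crosswise and its pegs are visible at its sides.

>>> apply_moves([
  [0,0,0],
  [0,0,0],
  [0,0,25],
  [0,0,50],
  [0,0,75],
  [0,0,95],
  [0,0,105],
  [0,0,105],
], jaw=[1,1,1,1,1,1,1,1], yaw=[0,0,0,0,0,0,0,0])

```text
time: 29.85
position: [535.0, 43.5, 183.8]
tool_rot: [-179.9, 0.1, 67.1]
contact_force: [-0.3, -0.7, -3.5]
gripper_width: 0.157
grip_force: 30.0
```

>>> apply_moves([
  [0,0,0],
  [0,0,0],
], jaw=[1,1], yaw=[0,0])

```text
time: 30.05
position: [536.7, 44.3, 186.3]
tool_rot: [179.9, -0.1, 67.2]
contact_force: [-1.3, 0.6, -3.7]
gripper_width: 0.158
grip_force: 30.0
```

```bash
python3 - <<'E'
from h import *
s=ctrl.get_state();print(np.round(s["position"],1),np.round(s["tool_rot"],1),shift([536,44.7,s["position"][2]]))
for n in("scene","top"):
    p,d=ctrl.capture(n);H=hsv(p);h,s,v=[H[...,i].astype(int) for i in range(3)]
    m=(h>65)&(h<95)&(s>90)
    b=max(blobs(m),key=lambda b:b[1][4]);print(n,b[1],b[2])
    if n=="scene":cv2.imwrite("pics/s6.png",cv2.resize(p[110:270,180:380],(600,480)))
E
```

```text
[536.7  44.3 186.3] [ 1.799e+02 -1.000e-01  6.720e+01] [ 0.1 -0.8 -0. ]
scene [250 155  36  57 791] [265.56637168 177.34007585]
top [450 308  12  10  94] [455.92553191 312.41489362]
```

>>> apply_moves([
  [0.6,-0.6,4],
  [0.6,-0.6,8],
  [0.6,-0.6,11],
  [0.6,-0.6,13],
  [0.6,-0.6,15],
  [0.6,-0.6,15],
], jaw=[1,1,1,1,1,1], yaw=[0,0,0,0,0,0])

```text
time: 30.75
position: [535.4, 45.2, 169.8]
tool_rot: [-180.0, 0.0, 67.2]
contact_force: [0.1, 0.4, -2.6]
gripper_width: 0.158
grip_force: 30.0
```

>>> apply_moves([
  [0,0,1.5],
  [0,0,3],
  [0,0,4.5],
  [0,0,6],
], jaw=[1,1,1,1], yaw=[0,0,0,0])

```text
time: 31.15
position: [535.6, 45.2, 164.1]
tool_rot: [180.0, -0.0, 67.2]
contact_force: [-0.3, -0.5, -3.6]
gripper_width: 0.157
grip_force: 30.0
```

Past the collar's top without contact; going on down.

>>> apply_moves([
  [0,0,2],
  [0,0,4],
  [0,0,6],
  [0,0,8],
  [0,0,10],
  [0,0,10],
], jaw=[1,1,1,1,1,1], yaw=[0,0,0,0,0,0])

```text
time: 31.75
position: [535.3, 45.2, 153.9]
tool_rot: [-180.0, 0.0, 67.2]
contact_force: [-0.6, 0.5, -3.5]
gripper_width: 0.155
grip_force: 30.0
```

>>> apply_moves([
  [0,0,1],
  [0,0,2],
  [0,0,3],
  [0,0,4],
  [0,0,4],
], jaw=[1,1,1,1,1], yaw=[0,0,0,0,0])

```text
time: 32.25
position: [535.5, 45.2, 150.0]
tool_rot: [-180.0, 0.0, 67.2]
contact_force: [-0.2, 0.4, -4.1]
gripper_width: 0.156
grip_force: 30.0
```

>>> apply_moves([
  [0,0,0.5],
  [0,0,1],
  [0,0,1.5],
  [0,0,1.5],
], jaw=[1,1,1,1], yaw=[0,0,0,0])

```text
time: 32.65
position: [535.6, 45.3, 148.8]
tool_rot: [180.0, -0.0, 67.2]
contact_force: [-0.5, 0.3, -1.4]
gripper_width: 0.157
grip_force: 30.0
```

>>> apply_moves([
  [0,0,0.5],
  [0,0,0.5],
  [0,0,0.5],
  [0,0,0.5],
  [0,0,0.5],
  [0,0,0.5],
  [0,0,0.5],
  [0,0,0.5],
], jaw=[1,1,1,1,1,1,1,1], yaw=[0,4,9,14,19,24,28,30])

```text
time: 33.45
position: [535.9, 45.0, 148.7]
tool_rot: [180.0, -0.0, 37.1]
contact_force: [-1.3, -0.8, 1.5]
gripper_width: 0.16
grip_force: 30.0
```

```bash
python3 - <<'E'
from h import *
s=ctrl.get_state();print(np.round(s["position"],1),np.round(s["tool_rot"],2),np.round(s["torque"],2),np.round(s["contact_force"],1))
E
```

```text
[535.9  45.  148.7] [ 1.7995e+02 -2.0000e-02  3.7080e+01] [-0.21  0.39  0.12] [-1.3 -0.8  1.5]
```

>>> apply_moves([
  [0,0,0],
  [0,0,0],
  [0,0,0],
  [0,0,0],
  [0,0,0],
  [0,0,0],
  [0,0,0],
  [0,0,0],
], jaw=[1,1,1,1,1,1,1,1], yaw=[5,10,15,20,25,29,32,34])

```text
time: 34.25
position: [535.9, 45.1, 148.7]
tool_rot: [180.0, -0.0, 3.1]
contact_force: [-0.6, -0.6, 1.9]
gripper_width: 0.16
grip_force: 30.0
```

```bash
python3 - <<'E'
from h import *
s=ctrl.get_state();print(np.round(s["position"],1),np.round(s["tool_rot"],2),np.round(s["torque"],2),np.round(s["contact_force"],1))
E
```

```text
[535.9  45.1 148.7] [ 1.7998e+02 -4.0000e-02  3.1100e+00] [-0.05  0.42  0.1 ] [-0.6 -0.6  1.9]
```

Now turning slowly to the stop.

>>> apply_moves([
  [0,0,0],
  [0,0,0],
  [0,0,0],
  [0,0,0],
  [0,0,0],
], jaw=[1,1,1,1,1], yaw=[1.2,2.4,3.6,4.8,5])

```text
time: 34.75
position: [536.0, 45.2, 148.7]
tool_rot: [180.0, -0.1, -1.8]
contact_force: [-0.6, -0.6, 5.2]
gripper_width: 0.157
grip_force: 30.0
```

```bash
python3 - <<'E'
from h import *
s=ctrl.get_state();print(np.round(s["position"],1),np.round(s["tool_rot"],2),np.round(s["torque"],2),np.round(s["contact_force"],1))
E
```

```text
[536.   45.2 148.7] [ 1.80e+02 -6.00e-02 -1.84e+00] [-0.12  0.48  0.21] [-0.6 -0.6  5.2]
```

>>> apply_moves([
  [0,0,0],
  [0,0,0],
  [0,0,0],
  [0,0,0],
], jaw=[1,1,1,1], yaw=[0.6,1.2,1.8,1.8])

```text
time: 35.15
position: [536.0, 45.2, 148.7]
tool_rot: [-180.0, -0.1, -3.6]
contact_force: [-1.1, -0.8, 5.4]
gripper_width: 0.159
grip_force: 30.0
```

```bash
python3 - <<'E'
from h import *
s=ctrl.get_state();print(np.round(s["position"],1),np.round(s["tool_rot"],2),np.round(s["torque"],2),np.round(s["contact_force"],1))
E
```

```text
[536.   45.2 148.7] [-1.80e+02 -6.00e-02 -3.62e+00] [-0.06  0.53  0.12] [-1.1 -0.8  5.4]
```

>>> apply_moves([
  [0,0,0],
  [0,0,0],
  [0,0,0],
  [0,0,0],
], jaw=[1,1,1,1], yaw=[0.5,1,1.5,1.5])

```text
time: 35.55
position: [536.0, 45.2, 148.7]
tool_rot: [180.0, -0.1, -5.1]
contact_force: [-1.2, -1.7, 4.9]
gripper_width: 0.156
grip_force: 30.0
```

```bash
python3 - <<'E'
from h import *
s=ctrl.get_state();print(np.round(s["position"],1),np.round(s["tool_rot"],2),np.round(s["torque"],2),np.round(s["contact_force"],1))
p,d=ctrl.capture("scene");cv2.imwrite("pics/s7.png",cv2.resize(p[130:260,220:380],(800,600)[:2]))
E
```

```text
[536.   45.2 148.7] [ 1.80e+02 -6.00e-02 -5.12e+00] [-0.11  0.53  0.18] [-1.2 -1.7  4.9]
```

View pics/s7.png

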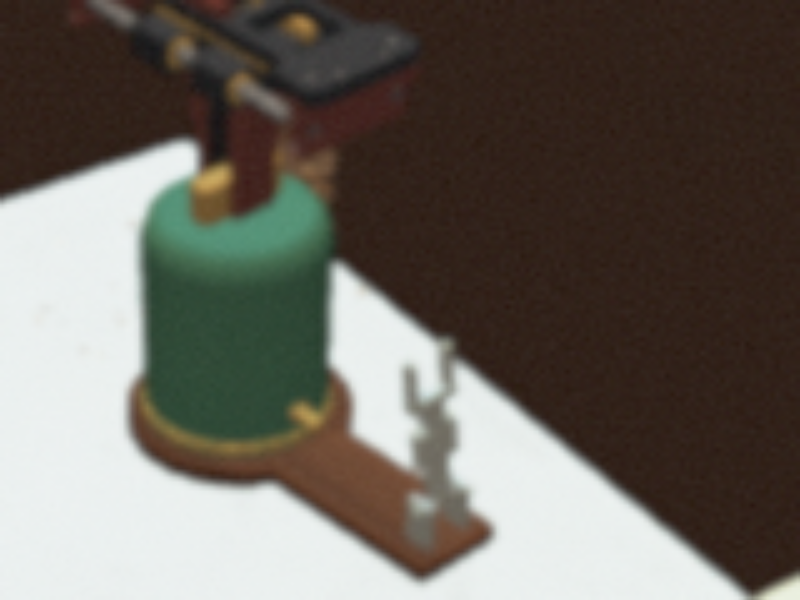

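The shell is flat on the deck with its peg at (305,413), near the tongue's line. No stop has been felt yet.

>>> apply_moves([
  [0,0,0],
  [0,0,0],
  [0,0,0],
  [0,0,0],
], jaw=[1,1,1,1], yaw=[0.5,1,1.5,1.5])

```text
time: 36.0
position: [535.9, 45.2, 148.7]
tool_rot: [-180.0, -0.1, -6.6]
contact_force: [-1.2, 0.2, 6.2]
gripper_width: 0.155
grip_force: 30.0
```

```bash
cat > st.py <<'E'
from h import *
s=ctrl.get_state();print(np.round(s["position"],1),np.round(s["tool_rot"],2),np.round(s["torque"],2),np.round(s["contact_force"],1),round(s["gripper_width"],3))
E
python3 st.py
```

```text
[535.9  45.2 148.7] [-1.8e+02 -5.0e-02 -6.6e+00] [-0.1   0.55  0.33] [-1.2  0.2  6.2] 0.155
```

>>> apply_moves([
  [0,0,0],
  [0,0,0],
  [0,0,0],
  [0,0,0],
], jaw=[1,1,1,1], yaw=[0.5,1,1.5,1.5])

```text
time: 36.4
position: [536.1, 45.4, 148.7]
tool_rot: [-180.0, -0.1, -8.1]
contact_force: [-0.3, 0.5, 5.8]
gripper_width: 0.155
grip_force: 30.2
```

```bash
python3 st.py
```

```text
[536.1  45.4 148.7] [-1.7999e+02 -7.0000e-02 -8.0700e+00] [0.14 0.4  0.51] [-0.3  0.5  5.8] 0.155
```

>>> apply_moves([
  [0,0,0],
  [0,0,0],
  [0,0,0],
  [0,0,0],
  [0,0,-30],
  [0,0,-70],
  [0,40,-100],
  [0,80,-100],
], jaw=[-0.3,-0.3,-0.3,-0.3,-0.3,-0.3,-0.3,-0.3], yaw=[0,0,0,0,0,0,0,0])

```text
time: 37.2
position: [526.9, -34.4, 252.5]
tool_rot: [-180.0, -0.5, -8.0]
contact_force: [0.8, -0.1, -0.2]
gripper_width: 0.651
grip_force: 0.0
```

>>> apply_moves([
  [-40,30,0],
  [-80,70,0],
  [-120,110,0],
  [-150,150,0],
  [-150,190,0],
  [-150,210,0],
  [-150,210,0],
  [-150,210,0],
], jaw=[1,1,1,1,1,1,1,1], yaw=[-5,-5,-5,-5,-5,-5,-5,-5])

```text
time: 38.0
position: [346.0, -220.6, 248.0]
tool_rot: [-180.0, 0.0, -3.2]
contact_force: [0.1, 0.7, 0.3]
gripper_width: 0.008
grip_force: 0.0
```

```bash
python3 st.py; python3 - <<'E'
from h import *
p,d=ctrl.capture("top");W=cloud("top",d);q,_=ctrl.capture("scene")
H=hsv(p);h,s,v=[H[...,i].astype(int) for i in range(3)]
m=(h>10)&(h<30)&(s>100)&(v>90);m[:,:225]=0;m[:,280:]=0;m[:160]=0;m[230:]=0
for i,st,c,l in blobs(m,8):
    k=np.argwhere(l)[:,::-1];Q=plane("top",k,170 if st[4]>60 else 36);print(st,c.round(1),Q.mean(0).round(1),cv2.minAreaRect(Q[:,:2].astype(np.float32)))
cv2.imwrite("pics/s8.png",np.hstack([cv2.resize(q[140:260,230:350],(400,400)),cv2.resize(p[150:230,220:340][:, :120],(400,400*80//120)).repeat(1,0) if 0 else cv2.resize(p[140:230,230:320],(400,400))]))
E
```

```text
[ 346.  -220.6  248. ] [-1.7997e+02  1.0000e-02 -3.2000e+00] [-0.    0.12  0.03] [0.1 0.7 0.3] 0.008
[245 175   9  22 142] [249.  185.5] [534.2  45.1 170. ] ((534.2157592773438, 45.05242919921875), (14.549232482910156, 49.18701934814453), 83.31759643554688)
[272 191   4   3   9] [273.9 192. ] [549.2  -8.6  36. ] ((549.2269897460938, -7.585049629211426), (5.067780017852783, 7.447256088256836), 1.357304334640503)
[255 192  25  26  93] [270.4 203.9] [493.7  -3.6 170. ] ((488.29351806640625, -1.7684917449951172), (25.02021026611328, 74.01822662353516), 54.724918365478516)
[234 204  20  14  42] [241.7 212.3] [496.4  69.4  36. ] ((496.32501220703125, 68.10537719726562), (57.305179595947266, 11.656427383422852), 57.45869827270508)
[271 208   9   2  12] [275.2 208.6] [507.6 -12.8  36. ] ((507.7519226074219, -12.3446044921875), (2.5057103633880615, 19.727218627929688), 1.3518613576889038)
```

View pics/s8.png

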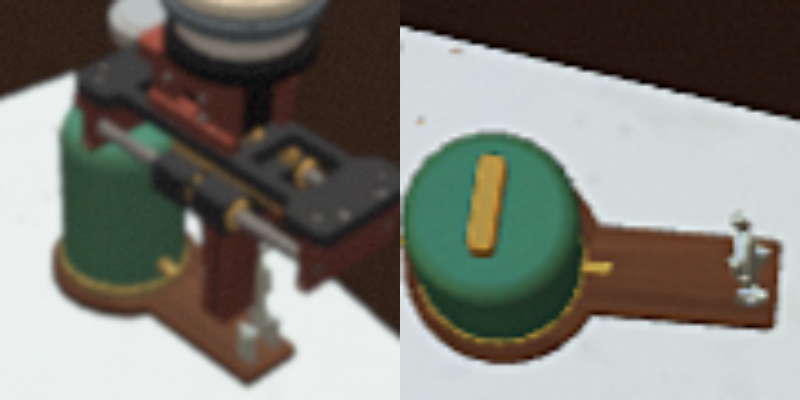

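The bar and the tongue slope alike in the right half: the bar runs from (490,155) to (482,250), and the peg at (598,267) lies over the tongue. The shell is therefore home and flat, and the hasp is upright at (742,255).

>>> apply_moves([
  [177,-85,30],
  [177,-85,30],
  [177,-85,30],
  [177,-85,30],
  [177,-85,30],
  [177,-85,30],
  [177,-85,30],
  [177,-85,30],
], jaw=[1,1,1,1,1,1,1,1], yaw=[-8,-16,-24,-32,-40,-48,-56,-64])

```text
time: 38.9
position: [527.7, -143.4, 217.7]
tool_rot: [-179.9, 0.0, 61.4]
contact_force: [0.2, 0.0, 0.2]
gripper_width: 0.003
grip_force: 0.0
```

>>> apply_moves([
  [0,0,0],
  [0,0,0],
  [0,0,0],
  [0,0,0],
  [0,0,0],
], jaw=[1,1,1,1,1], yaw=[-8,-16,-24,-26,-26])

```text
time: 39.4
position: [527.6, -143.8, 218.0]
tool_rot: [-180.0, -0.0, 87.0]
contact_force: [0.1, 0.8, -0.7]
gripper_width: 0.004
grip_force: 0.0
```

```bash
python3 st.py; python3 - <<'E'
from h import *
print(shift([527.5,-135,72]))
p,d=ctrl.capture("top");W=cloud("top",d)
mm=(W[...,2]>60)&(W[...,2]<128)&(abs(W[...,0]-528)<25)&(W[...,1]<-60)&(W[...,1]>-115);q=W[mm];print(len(q),q[np.argsort(q[:,2])][::6].round())
p,d=ctrl.capture("scene");W=cloud("scene",d)
mm=(W[...,2]>30)&(W[...,2]<128)&(abs(W[...,0]-528)<25)&(W[...,1]<-60)&(W[...,1]>-112);q=W[mm];print(len(q),q[np.argsort(q[:,2])][::12].round())
E
```

```text
[ 527.6 -143.8  218. ] [-1.7997e+02 -1.0000e-02  8.7040e+01] [-0.09  0.07  0.02] [ 0.1  0.8 -0.7] 0.004
[  8.8  -0.5 146. ]
0 []
295 [[ 541. -102.   30.]
 [ 515.  -87.   34.]
 [ 512.  -93.   37.]
 [ 540.  -99.   39.]
 [ 523.  -95.   41.]
 [ 511.  -96.   43.]
 [ 523.  -95.   47.]
 [ 524.  -97.   54.]
 [ 518.  -92.   60.]
 [ 514.  -93.   64.]
 [ 517.  -93.   68.]
 [ 527.  -93.   71.]
 [ 531.  -92.   74.]
 [ 531.  -89.   78.]
 [ 527.  -89.   81.]
 [ 515.  -87.   84.]
 [ 530.  -86.   89.]
 [ 516.  -86.   95.]
 [ 517.  -88.   98.]
 [ 539.  -84.  101.]
 [ 517.  -81.  103.]
 [ 517.  -84.  108.]
 [ 539.  -86.  114.]
 [ 515.  -80.  119.]
 [ 539.  -80.  122.]]
```

>>> apply_moves([
  [5,0,45],
  [9,0,90],
  [9,0,130],
  [9,0,146],
  [9,0,146],
  [15,0,146],
  [22,0,146],
  [26,0,146],
], jaw=[1,1,1,1,1,1,1,1], yaw=[0,0,0,0,0,0,0,0])

```text
time: 40.3
position: [529.9, -118.9, 73.6]
tool_rot: [179.9, 0.0, 86.9]
contact_force: [0.3, -0.4, -0.4]
gripper_width: 0.007
grip_force: 0.0
```

```bash
python3 st.py
```

```text
[ 529.9 -118.9   73.6] [1.7986e+02 2.0000e-02 8.6920e+01] [-0.11  0.06  0.04] [ 0.3 -0.4 -0.4] 0.007
```

>>> apply_moves([
  [7,-1,0],
  [14,-1,0],
  [20,-1,1],
  [25,-1,3],
  [29,-1,4],
  [33,-1,6],
  [37,-1,9],
  [37,-1,9],
], jaw=[1,1,1,1,1,1,1,1], yaw=[0,0,0,0,0,0,0,0])

```text
time: 41.1
position: [529.6, -82.0, 62.6]
tool_rot: [-179.9, -0.0, 86.9]
contact_force: [0.1, 0.2, -0.5]
gripper_width: 0.005
grip_force: 0.0
```

```bash
cat > hp.py <<'E'
from h import *
p,d=ctrl.capture("scene");W=cloud("scene",d)
mm=(W[...,2]>20)&(W[...,2]<128)&(abs(W[...,0]-529)<18)&(W[...,1]<-5)&(W[...,1]>-112)&(hsv(p)[...,1]<70);q=W[mm];print(len(q),q[np.argsort(q[:,1])][::10].round().tolist())
E
python3 st.py;python3 hp.py
```

```text
[529.6 -82.   62.6] [-1.7994e+02 -1.0000e-02  8.6920e+01] [-0.12  0.1   0.01] [ 0.1  0.2 -0.5] 0.005
303 [[536.0, -106.0, 35.0], [516.0, -102.0, 21.0], [517.0, -101.0, 32.0], [516.0, -99.0, 26.0], [538.0, -98.0, 35.0], [515.0, -96.0, 24.0], [534.0, -95.0, 37.0], [513.0, -95.0, 40.0], [522.0, -93.0, 37.0], [537.0, -93.0, 89.0], [533.0, -92.0, 91.0], [537.0, -91.0, 103.0], [536.0, -91.0, 67.0], [538.0, -90.0, 63.0], [523.0, -89.0, 37.0], [519.0, -88.0, 67.0], [522.0, -86.0, 51.0], [530.0, -83.0, 44.0], [517.0, -81.0, 121.0], [522.0, -76.0, 64.0], [525.0, -74.0, 58.0], [522.0, -73.0, 77.0], [519.0, -71.0, 100.0], [522.0, -69.0, 75.0], [521.0, -68.0, 57.0], [525.0, -64.0, 73.0], [526.0, -60.0, 71.0], [523.0, -56.0, 70.0], [529.0, -53.0, 79.0], [528.0, -51.0, 79.0], [542.0, -42.0, 87.0]]
```

>>> apply_moves([
  [3,0,3],
  [6,0,6],
  [9,0,10],
  [11,0,14],
  [13,0,17],
  [14,0,20],
  [15,0,22],
  [15,0,22],
], jaw=[1,1,1,1,1,1,1,1], yaw=[0,0,0,0,0,0,0,0])

```text
time: 41.95
position: [530.5, -67.3, 40.9]
tool_rot: [-180.0, -0.0, 86.9]
contact_force: [-0.1, -0.3, -0.1]
gripper_width: 0.004
grip_force: 0.0
```

>>> apply_moves([
  [0,0,0.7],
  [0,0,1.4],
  [0,0,2],
  [0,0,2],
], jaw=[1,1,1,1], yaw=[0,0,0,0])

```text
time: 42.35
position: [530.8, -67.5, 39.8]
tool_rot: [180.0, -0.0, 86.9]
contact_force: [-1.7, 1.2, 6.6]
gripper_width: 0.006
grip_force: 3.3
```

>>> apply_moves([
  [0,0,0.6],
  [0,0,1.2],
  [0,0,1.2],
], jaw=[1,1,1], yaw=[0,0,0])

```text
time: 42.65
position: [530.9, -67.5, 39.5]
tool_rot: [180.0, -0.0, 86.9]
contact_force: [-4.9, 1.0, 17.5]
gripper_width: 0.006
grip_force: 9.2
```

>>> apply_moves([
  [0,0,-10],
  [0,0,-40],
  [0,0,-90],
  [-40,0,-140],
  [-80,-40,-140],
  [-120,-80,-140],
  [-140,-110,-140],
  [-140,-110,-140],
], jaw=[1,1,1,1,1,1,1,1], yaw=[0,0,0,0,0,0,0,0])

```text
time: 43.45
position: [409.3, -203.0, 178.1]
tool_rot: [-179.9, -0.0, 86.7]
contact_force: [0.5, 0.5, 0.1]
gripper_width: 0.007
grip_force: 0.0
```

>>> apply_moves([
  [0,-40,0],
  [0,-40,0],
  [0,-40,0],
  [0,-40,0],
  [0,-40,0],
], jaw=[1,1,1,1,1], yaw=[0,0,0,0,0])

```text
time: 43.95
position: [374.7, -199.3, 178.2]
tool_rot: [179.9, 0.0, 87.0]
contact_force: [0.2, 0.0, 0.0]
gripper_width: 0.001
grip_force: 0.0
```

```bash
python3 st.py;python3 hp.py; python3 - <<'E'
from h import *
A,_=ctrl.capture("scene");B,_=ctrl.capture("top")
cv2.imwrite("pics/s9.png",np.hstack([cv2.resize(A[160:260,230:330],(400,400)),cv2.resize(B[140:230,230:320],(400,400),interpolation=cv2.INTER_CUBIC)]))
cv2.imwrite("pics/top9.png",B)
E
```

```text
[ 374.7 -199.3  178.2] [1.7995e+02 2.0000e-02 8.6950e+01] [-0.04  0.07  0.04] [0.2 0.  0. ] 0.001
64 [[536.0, -105.0, 41.0], [539.0, -101.0, 21.0], [539.0, -98.0, 29.0], [525.0, -97.0, 38.0], [536.0, -93.0, 37.0], [517.0, -50.0, 35.0], [529.0, -32.0, 35.0]]
```

View pics/s9.png

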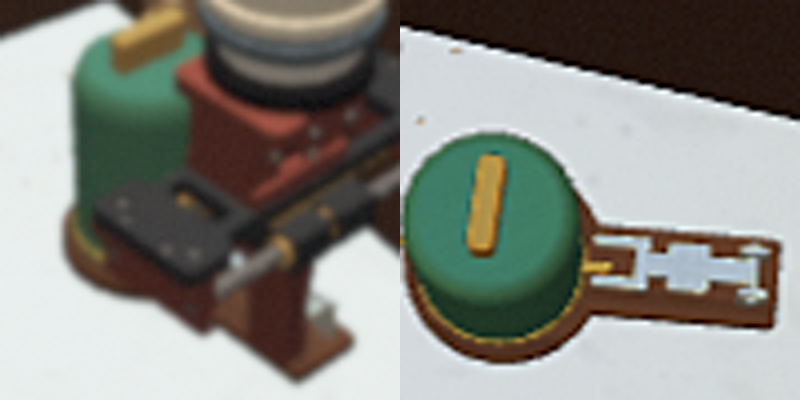

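The top view shows the hasp level with its prongs at (620,240) and (620,280), either side of the peg at (600,267). Before handing in, I'll check that the bar is square to the stand.

```bash
python3 - <<'E'
from h import *
p=cv2.imread("pics/top9.png");H=hsv(p);h,s,v=[H[...,i].astype(int) for i in range(3)]
def ang(l,z):
    Q=plane("top",np.argwhere(l)[:,::-1],z)[:,:2];c=Q.mean(0);w,V=np.linalg.eigh(np.cov((Q-c).T));d=V[:,1];return c.round(1),np.degrees(np.arctan2(d[1],d[0])),len(Q)
m=(h>10)&(h<30)&(s>100)&(v>90);m[:,:240]=0;m[:,260:]=0;m[:168]=0;m[200:]=0
print("bar",ang(m,170), "want -3")
m=(s<60)&(v>90);m[:,:274]=0;m[:,304:]=0;m[:188]=0;m[210:]=0
b=max(blobs(m,20),key=lambda b:b[1][4]);print("hasp",b[1],ang(b[3],38))
# row profile of peg columns, fractional centre (world x) of peg yellow and prongs
for u in (272,274,275,276,277,278):
    col=p[190:208,u].astype(int);print(u,(col[:,2]-col[:,0]).tolist(),col[:,0].tolist())
print(plane("top",[[274.5,198],[274.5,202]],36).round(1))
E
```

```text
bar (array([534.3,  45. ]), np.float64(173.1350196194749), 141) want -3
hasp [274 193  30  13 246] (array([531.1, -47.1]), np.float64(85.81166245208672), 246)
272 [57, 53, 53, 53, 53, 62, 68, 73, 84, 108, 138, 71, 49, 50, 52, 52, 49, 51] [37, 37, 36, 27, 30, 38, 41, 42, 40, 78, 66, 29, 42, 55, 35, 35, 37, 39]
274 [35, 59, 54, -20, 6, 37, 59, 53, 62, 112, 127, 100, -43, -11, 18, 53, 53, 50] [80, 29, 55, 195, 168, 67, 34, 41, 36, 73, 65, 28, 212, 204, 84, 26, 33, 39]
275 [15, 54, 63, -40, -8, 23, 58, 54, 53, 119, 124, 124, -31, -22, 18, 51, 50, 49] [137, 43, 48, 212, 195, 80, 37, 40, 34, 66, 67, 35, 203, 206, 91, 31, 34, 39]
276 [11, 51, 76, -34, -8, 20, 59, 54, 47, 129, 116, 103, -30, -29, 17, 50, 50, 47] [147, 43, 29, 204, 197, 85, 33, 39, 37, 83, 70, 24, 196, 209, 100, 35, 35, 41]
277 [-4, 40, 85, -29, -20, 18, 59, 56, 52, 92, 80, 70, -30, -31, 20, 50, 49, 51] [178, 59, 23, 201, 204, 97, 36, 39, 38, 61, 50, 15, 196, 211, 112, 38, 33, 33]
278 [-11, 37, 70, -27, -27, 16, 57, 59, 54, 51, 55, 66, -25, -40, 22, 49, 51, 50] [190, 66, 8, 197, 206, 107, 39, 38, 42, 41, 35, 19, 193, 216, 119, 41, 30, 36]
[[534.1 -10.4  36. ]
 [524.  -10.7  36. ]]
```

The hasp is level and the peg lies between the prongs. The shell rests against its stop, the robot is clear of everything, and nothing else has moved, so I'm handing in.

```bash
python3 -c "
from cell import ctrl
print(ctrl.hand_in())"
```

```text
the job is handed in; nothing more can be done
None
```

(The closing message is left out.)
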